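Snap the tea canister's lid shut

ROBOT

A 7-joint arm with a two-finger parallel gripper is mounted at the origin on the work surface. World frame = base frame: x ahead of the robot, y to its left, z up, the work surface at z = 0. Lengths are in m, angles in rad, forces in N, time in s.
With the tool pointing down it reaches from about 0.425 to 0.925 m from the base axis. Payload 6.8 kg.
Tool frame: the origin (TCP) lies on the front face of the gripper's body, between the roots of the fingers; the fingertips stand 73 mm ahead of it and the grasp point (between the pads) lies 54 mm ahead of it (env.nose_length is the distance from the TCP to the fingertips, in m); z points along the fingers, y is the direction in which the jaws open and shut (so a half turn about z gives the same grasp; the last joint's range is limited). The gripper opens to 85 mm and grips with 20 to 120 N. Pads are 22 mm wide; open, the fingers measure 114 mm over their backs; the gripper's body (76 mm by 85 mm) begins 54 mm behind the grasp point. The pads swing forward as they close: fully open they stand 13 mm farther back than shut.
Start: joints at [-1.231, 0.477, 0.022, 1.555, -0.011, 1.109, -0.083], TCP at [0.292, 0.608, 0.304] pointing down, gripper open.
Joint ranges: [-2.96, 2.96], [-0.34, 2.1], [-1.41, 1.46], [0.24, 2.44], [-1.37, 4.51], [0.17, 1.92], [-2.96, 2.96]. Speed limits (rad/s): [2.39, 2.39, 3.14, 3.14, 3.14, 3.14, 3.14].

INTERFACE

Orientations are given as a unit quaternion [w, x, y, z].
In Python, from cell import env, kin, camera, calibration, job gives the robot as it stands. The module is installed in compiled form; this text tells all that it offers. Calls block until the motion is done:
- env.reach(position, orientation): joint-space move of the TCP to a pose.
- env.movel(position, velocity=0.15, rot=None, stop_force=None): straight line of the TCP; rot=None keeps the orientation; velocity is the mean speed in m/s. With stop_force (N) it stops when the force on the tool has changed by that much, and returns True; else False.
- env.goto_joints(angles): joint-space move.
- env.grip(opening, f_grip=None): finger opening in m; f_grip is the grip in N (None keeps the last); returns when the fingers have stopped.
- env.dwell(seconds).
- kin.inverse_kinematics(position, orientation): joint angles nearest the present ones, or None.
- env.get_state(): the state.
- camera(name): name is "side" or "top" or "wrist"; returns (picture, depth): 480x640x3 uint8, blue, green, red; 480x640 float32, m along the optical axis (not along the pixel's ray), 0 where there is no reading.
- calibration(name): a dict with "fx", "fy", "cx", "cy" (pixels), "k1" (the pictures are not rectified: a ray, as slopes to the right and down, at radius r is drawn at 1 + k1 r^2 times it, then the intrinsics apply), "rvec" (rotation vector, rad) and "tvec" (3), from world to camera coordinates, as OpenCV has them. Camera axes: x right, y down, z forward; pixel columns grow to the right and rows downward; lengths in m; the calibration is good to about 2 mm. A picture is of the moment at which its call begins: read the wrist's pose just before it. calibration takes no time and is no camera call; for the wrist camera it gives the pose at the moment of the call.
A pose or a line that the arm cannot do raises env.PlanningError and nothing moves.
- job.job_done(): hands the job in, once; it reports no verdict.
The state is a dict: "time": time; "qpos": joint angles; "joint_velocities": joint speeds; "joint_torque": joint torques, N m; "tcp_pos": TCP position; "orientation": TCP orientation; "force": force on the tool from outside, world axes, zero at the start; "torque": the same for the moment, N m; "opening": finger opening in m.
Only numpy, scipy, OpenCV 4.12 (cv2) and the standard library are available. Lean on these libraries where they do the work, as an engineer would, in place of code of your own. Each camera call takes 0.05 s, during which the arm holds its last target.

TASK

The clip-on lid of the low tea canister on the round tray is only resting on its rim: press down around the rim with the fingertips, section by section, until all four sections have snapped down flush. Only press: do not grip or pick up the canister, keep it standing upright where it is, and leave everything else on the tray and around it alone. Finish with the hand clear.

Things in the scene. Friction and masses are not known exactly. Their poses are not given: they have to be found in the camera images.
- canister: low round stainless tea canister, loose on the tray: body 114 mm across, 70 mm high, about 0.5 kg. Origin: centre of its underside, z up. Its clip-on lid, 120 mm across, has a fixed round middle (64 mm across, top 82 mm above the origin) and round it a rim of four equal arc sections (radius 34 to 60 mm), one every 90 degrees, each with a raised ribbed thumb pad. All four are open at the start.
- pad0 (a point): centre of the top of the thumb pad of rim section 0, which points along the canister's +x, 46 mm from the lid's axis; moves with the section; x outward, z up. Pad 26 mm along the rim by 18 mm, 3 mm above its section's rim. Open, it is 92 mm above the canister's origin and the section stands 7 mm proud of the lid's middle; shut, 85 mm, and the section is flush with the middle
- section0 (a joint): how far rim section 0 is pressed straight down: 0 open, 0.007 m fully shut. It resists with about 5 N at first, then ever less, gives way past half its travel, snaps down and stays shut; pressed less than halfway it springs up again
- pad1 (a point): centre of the top of the thumb pad of rim section 1, which points along its +y, 46 mm from the lid's axis; moves with the section; x outward, z up. Pad 26 mm along the rim by 18 mm, 3 mm above its section's rim. Open, it is 92 mm above the canister's origin and the section stands 7 mm proud of the lid's middle; shut, 85 mm, and the section is flush with the middle
- section1 (a joint): how far rim section 1 is pressed straight down: 0 open, 0.007 m fully shut. It resists with about 5 N at first, then ever less, gives way past half its travel, snaps down and stays shut; pressed less than halfway it springs up again
- pad2 (a point): centre of the top of the thumb pad of rim section 2, which points along its -x, 46 mm from the lid's axis; moves with the section; x outward, z up. Pad 26 mm along the rim by 18 mm, 3 mm above its section's rim. Open, it is 92 mm above the canister's origin and the section stands 7 mm proud of the lid's middle; shut, 85 mm, and the section is flush with the middle
- section2 (a joint): how far rim section 2 is pressed straight down: 0 open, 0.007 m fully shut. It resists with about 5 N at first, then ever less, gives way past half its travel, snaps down and stays shut; pressed less than halfway it springs up again
- pad3 (a point): centre of the top of the thumb pad of rim section 3, which points along its -y, 46 mm from the lid's axis; moves with the section; x outward, z up. Pad 26 mm along the rim by 18 mm, 3 mm above its section's rim. Open, it is 92 mm above the canister's origin and the section stands 7 mm proud of the lid's middle; shut, 85 mm, and the section is flush with the middle
- section3 (a joint): how far rim section 3 is pressed straight down: 0 open, 0.007 m fully shut. It resists with about 5 N at first, then ever less, gives way past half its travel, snaps down and stays shut; pressed less than halfway it springs up again
- tray: round rattan-look plastic tray that holds the canister, key, comb and bell; it does not move. 380 mm across, rim 28 mm high, floor 6 mm thick; origin at the centre of its underside
- car_key: silver car key lying flat on the tray, 68 mm long, 25 mm wide, 5 mm thick; origin under its middle, x along it
- comb: small wooden comb lying flat on the tray, 110 x 28 mm, 6 mm thick; origin under its middle, x along it
- bicycle_bell: white plastic bicycle bell with a thumb lever, standing on the tray, dome 52 mm across, 33 mm high; origin under its middle
- mug: white mug on the tiles beside the tray, 80 mm across, 92 mm high; origin under its middle
- tall_tin: plain tall stainless tin with an ordinary shut lid, 79 mm across, 130 mm high, on the tiles beside the tray; origin under its middle
- bowl: blue bowl on the tiles, 110 mm across, 45 mm high; origin under its middle
- spoon: 160 mm spoon lying on the tiles; x along it

How it is judged:
By the outcome, as a careful person would: the job done as asked, in the order asked, and still so for the second after the job is handed in, with the robot touching nothing.
It also fails if it takes over 42 s, if anything falls off the work surface, if the arm or the gripper's body presses on something with over 40 N, if the wrist force passes 120 N, or if a joint passes its speed limit or range.

## Working session

There is one attempt and no reset: what is moved stays moved. The work goes in short steps, each a Python script; the robot and the scene stay as the last script left them, time stands still between calls to the robot, and variables do not carry over. Pictures are saved under pics/ and viewed, and the job is handed in when it is done.

```bash
mkdir -p pics; python3 - <<'E'
from cell import env,camera,calibration
import cv2,numpy as np
s=env.get_state();print(s['time'],s['tcp_pos'],s['orientation'],s['opening'],s['force'],env.nose_length)
for n in("top","side"):
    p,d=camera(n);cv2.imwrite(f"pics/{n}0.png",p);np.save(f"pics/{n}0.npy",d);print(n,calibration(n))
E
```

```text
0.0 [0.29207536 0.60805124 0.30295985] [-1.41565609e-04  2.22040596e-01  9.75037022e-01 -8.71411079e-04] 0.08567321559248132 [-0.81812766  0.13900876  0.56182128] 0.0726
top {'fx': 442.72167937867493, 'fy': 442.72167937867493, 'cx': 313.6380856256836, 'cy': 240.0687480549715, 'k1': 0.0038603233918156612, 'rvec': array([ 2.15807966, -2.20189459,  0.09227846]), 'tvec': array([0.01688827, 0.53714796, 1.24603292])}
side {'fx': 530.5726892845641, 'fy': 530.5726892845641, 'cx': 311.5589345607372, 'cy': 231.05202902995174, 'k1': 0.032270163343823856, 'rvec': array([ 0.03030585, -2.92987619,  1.09115661]), 'tvec': array([0.50891229, 0.06547695, 1.44090808])}
```

View pics/top0.png

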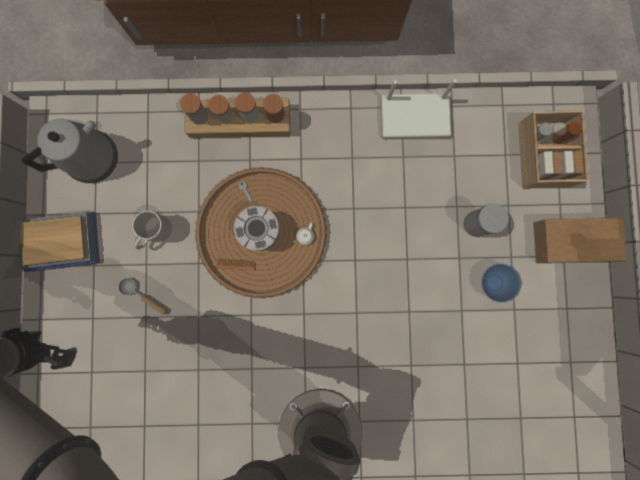

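View pics/side0.png

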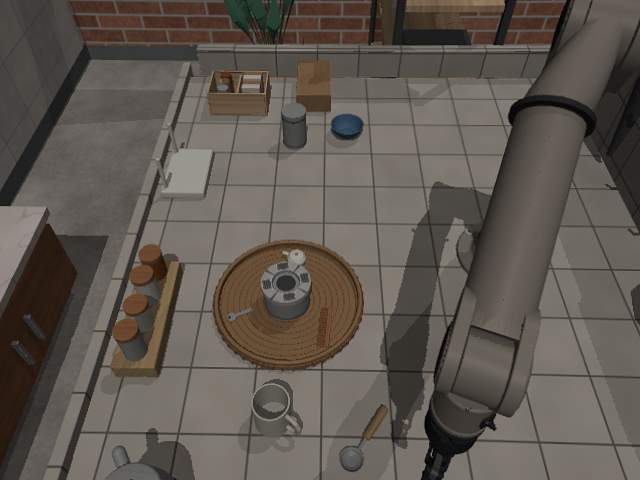

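```bash
cat > h.py <<'E'
import cv2,numpy as np
def pix2w(c,u,v,z):
    R=cv2.Rodrigues(np.array(c['rvec']))[0];t=np.array(c['tvec'])
    K=np.array([[c['fx'],0,c['cx']],[0,c['fy'],c['cy']],[0,0,1]])
    n=cv2.undistortPoints(np.array([[[u,v]]],float),K,np.array([c['k1'],0,0,0]))[0,0]
    d=R.T@np.array([n[0],n[1],1]);o=-R.T@t
    return o+d*(z-o[2])/d[2]
def w2pix(c,p):
    K=np.array([[c['fx'],0,c['cx']],[0,c['fy'],c['cy']],[0,0,1]])
    return cv2.projectPoints(np.array(p,float).reshape(-1,1,3),np.array(c['rvec']),np.array(c['tvec']),K,np.array([c['k1'],0,0,0]))[0][:,0]
def cloud(c,d):
    K=np.array([[c['fx'],0,c['cx']],[0,c['fy'],c['cy']],[0,0,1]])
    v,u=np.mgrid[:480,:640]
    n=cv2.undistortPoints(np.stack([u,v],-1).reshape(-1,1,2).astype(float),K,np.array([c['k1'],0,0,0]))[:,0]
    P=np.c_[n,np.ones(len(n))]*d.reshape(-1,1)
    R=cv2.Rodrigues(np.array(c['rvec']))[0]
    return ((P-np.array(c['tvec']))@R).reshape(480,640,3)
E
python3 - <<'E'
from h import *
from cell import calibration
for n,(x0,x1,y0,y1) in(("top",(215,335,170,290)),("side",(230,350,230,350))):
    c=calibration(n);d=np.load(f"pics/{n}0.npy");p=cv2.imread(f"pics/{n}0.png")
    W=cloud(c,d)
    cv2.imwrite(f"pics/{n}0c.png",cv2.resize(p[y0:y1,x0:x1],None,fx=5,fy=5,interpolation=cv2.INTER_CUBIC))
    m=(W[...,2]>.08)&(W[...,2]<.115)&(d>0)
    mm=np.zeros_like(m);mm[y0:y1,x0:x1]=m[y0:y1,x0:x1]
    P=W[mm];print(n,mm.sum(),P.min(0),P.max(0),(P.min(0)+P.max(0))/2,np.percentile(P[:,2],[5,50,95]))
print(pix2w(calibration("top"),256.5,228.5,.094))
E
```

```text
top 1466 [0.50751672 0.10236008 0.08018002] [0.62782832 0.22137823 0.10282495] [0.56767252 0.16186916 0.09150249] [0.08456811 0.09302035 0.09850121]
side 1739 [0.5080163  0.10243121 0.08018111] [0.62685343 0.22598929 0.10294569] [0.56743487 0.16421025 0.0915634 ] [0.08366456 0.09196831 0.09776188]
[0.56595392 0.16031148 0.094     ]
```

View pics/top0c.png

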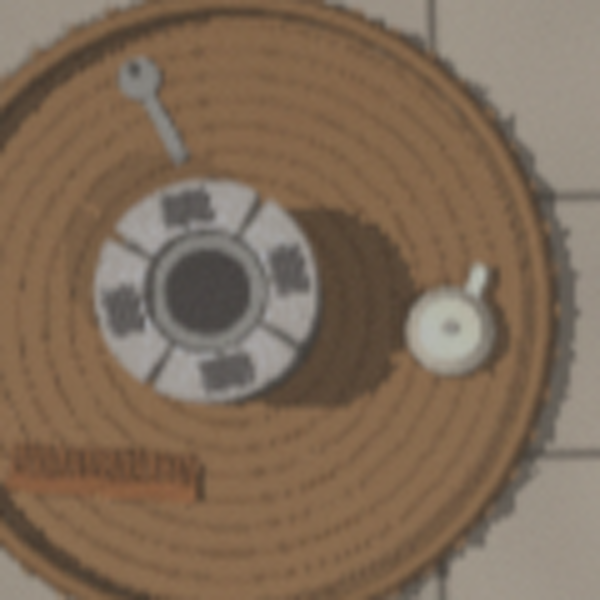

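View pics/side0c.png

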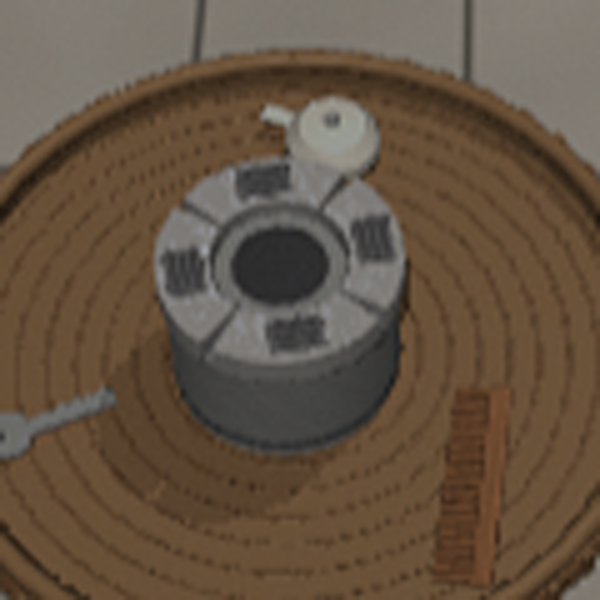

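```bash
python3 - <<'E'
from h import *
from cell import calibration
T={"top":((215,170),[(188,208),(291,270),(229,371),(124,309)],(207,291)),"side":((230,230),[(295,332),(184,271),(263,180),(373,239)],None)}
for n,(o,pads,c0) in T.items():
    c=calibration(n)
    P=np.array([pix2w(c,o[0]+(u+.5)/5-.5,o[1]+(v+.5)/5-.5,.098) for u,v in pads]);ce=P.mean(0)
    print(n,ce);
    for p in P:
        q=p-ce;print(p,np.hypot(q[0],q[1])*1e3,np.degrees(np.arctan2(q[1],q[0])))
E
```

```text
top [0.56830778 0.16058613 0.098     ]
[0.61283052 0.17099085 0.098     ] 45.7223359866813 13.153649633756542
[0.5779348  0.11567541 0.098     ] 45.93094576041849 -77.90122927416911
[0.52390118 0.14971075 0.098     ] 45.71892491295056 -166.2388565142038
[0.55856464 0.2059675  0.098     ] 46.415493958811 102.1171682940937
side [0.56726477 0.16452393 0.098     ]
[0.55719877 0.20864642 0.098     ] 45.25615086453086 102.85137880000062
[0.61191538 0.17488887 0.098     ] 45.83785024565238 13.06886218431726
[0.57750204 0.12000676 0.098     ] 45.67909291949996 -77.04928455781726
[0.5224429  0.15455365 0.098     ] 45.91739068679322 -167.45917857131082
```

```bash
python3 - <<'E'
from h import *
from cell import env,camera,calibration
a=np.radians(102.8/2);q=[0,np.cos(a),np.sin(a),0]
env.grip(0.0,20)
env.reach([.568,.1625,.30],q)
env.dwell(.3)
c=calibration("wrist");p,d=camera("wrist");cv2.imwrite("pics/w1.png",p);np.save("pics/w1.npy",d)
import pickle;pickle.dump(c,open("pics/w1.pkl","wb"))
s=env.get_state();print(s['time'],s['tcp_pos'],s['orientation'],s['opening'],s['force'],s['qpos'])
print(w2pix(c,[[.568,.1625,.098]]), c)
E
```

```text
3.1167 [0.56795481 0.16283424 0.29996697] [-1.01715802e-05  6.23656885e-01  7.81698208e-01 -1.55377302e-05] 0.00019957946366334857 [0.34576679 0.32596155 0.08342544] [-0.71227     0.35957923  0.42098077  1.79013643 -0.16880353  1.02733592
 -0.0035183 ]
[[324.77175117 226.13390404]] {'fx': 416.21109162659457, 'fy': 416.21109162659457, 'cx': 324.0860231267846, 'cy': 240.28306961054304, 'k1': -0.0721249226288671, 'rvec': array([-2.83441652, -0.31816766, -0.04641439]), 'tvec': array([-0.58941448, -0.00654014,  0.38533701])}
```

View pics/w1.png

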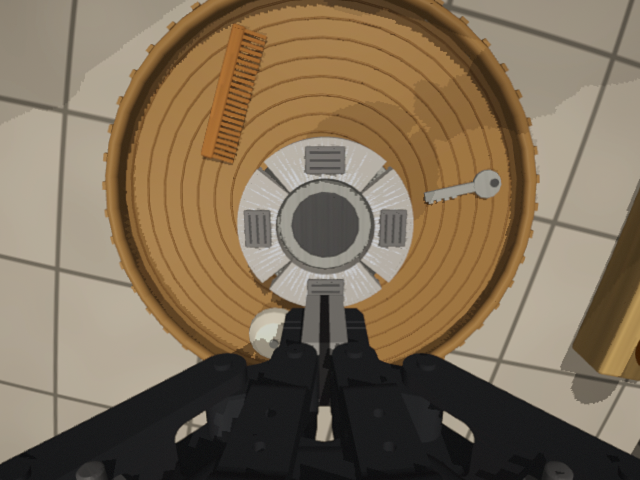

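```bash
python3 - <<'E'
from h import *
import pickle
c=pickle.load(open("pics/w1.pkl","rb"));d=np.load("pics/w1.npy")
P=[pix2w(c,u,v,.098) for u,v in[(325,160),(257.5,229),(392.5,229)]]
print(P,np.hypot(*(P[1]-P[2])[:2]),(P[1]+P[2])/2,np.degrees(np.arctan2(*(P[1]-P[2])[1::-1])))
print(pix2w(c,325,225,.088))
W=cloud(c,d)
for u,v in[(325,160),(257,229),(393,229),(325,275),(325,225)]:print(W[v,u])
# tip projected
print(w2pix(c,[[.568,.1628,.2274]]))
E
```

```text
[array([0.55828957, 0.20579028, 0.098     ]), array([0.52381489, 0.15040529, 0.098     ]), array([0.61337942, 0.17077168, 0.098     ])] 0.09185094334144084 [0.56859715 0.16058848 0.098     ] -167.18915788345475
[0.56857112 0.16078023 0.088     ]
[0.55823912 0.20599291 0.10008589]
[0.52365349 0.15082857 0.09966076]
[0.61345347 0.1711042  0.09913951]
[0.57622888 0.12712664 0.0958297 ]
[0.56843176 0.16137059 0.09033548]
[[325.44066184 311.86700807]]
```

```bash
python3 - <<'E'
from h import *
from cell import env,camera,calibration
C=np.array([.5686,.1608]);y=np.radians(12.8);N=env.nose_length
for k in range(4):
    a=y+k*np.pi/2;xy=C+.046*np.array([np.cos(a),np.sin(a)])
    env.movel([*xy,.125+N],.15)
    env.movel([*xy,.104+N],.08)
    f0=env.get_state()['force']
    r=env.movel([*xy,.0885+N],.03,stop_force=18)
    s=env.get_state();print(k,r,s['tcp_pos']-[*xy,N],s['force']-f0)
    env.movel([*xy,.125+N],.1)
print(s['time'])
env.movel([.568,.1625,.30],.2)
env.dwell(.2)
c=calibration("wrist");p,d=camera("wrist");cv2.imwrite("pics/w2.png",p)
W=cloud(c,d)
for u,v in[(325,160),(257,229),(393,229),(325,290),(300,160)]:print(W[v,u])
p,d=camera("side");cv2.imwrite("pics/side2.png",p);cv2.imwrite("pics/side2c.png",cv2.resize(p[230:350,230:350],None,fx=5,fy=5,interpolation=cv2.INTER_CUBIC))
print(env.get_state()['time'])
E
```

```text
0 True [5.35846849e-04 8.53046137e-05 9.07768189e-02] [-6.10950208 -0.60560771  8.54020952]
1 True [0.00025669 0.00016228 0.09081256] [-2.98378552  0.15709689  9.64188223]
2 True [2.20697206e-04 6.12168243e-05 9.07206240e-02] [-3.6004883  -0.35206167  9.4331727 ]
3 True [ 3.19386430e-04 -6.73979298e-05  9.07540646e-02] [-2.40827179 -0.09044427 10.2594558 ]
10.9083
[0.55767908 0.20377215 0.09254979]
[0.52203406 0.14691742 0.09061046]
[0.61400417 0.16807492 0.09186959]
[0.57819925 0.11305212 0.09170834]
[0.54149022 0.19978628 0.08921939]
12.425
```

View pics/w2.png

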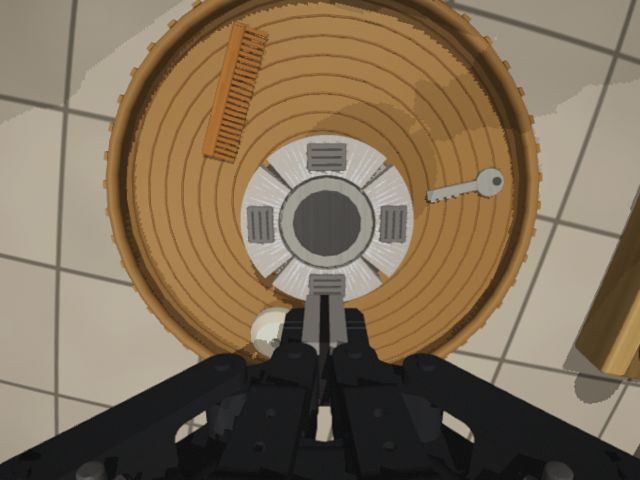

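View pics/side2c.png

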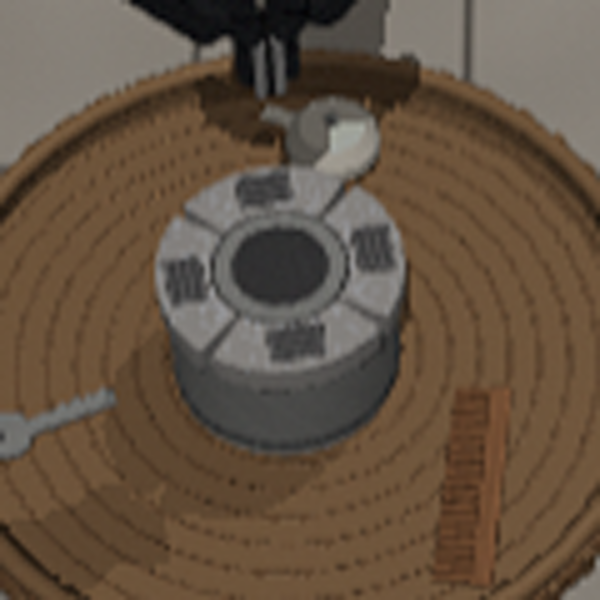

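The wrist view shows the four pads at about (326,157), (260,225), (393,224) and (326,285), all flush with the lid's middle. Pad depth reads about 0.091 m, against 0.099 m before. In the side view the canister's base, the key, the comb and the bell are at the same pixels as at the start.

```bash
python3 - <<'E'
from cell import env,job
s=env.get_state();print(s['tcp_pos'],s['force']);job.job_done()
E
```

```text
[0.56781441 0.1618738  0.29909844] [-0.42631327  0.20049151  0.12145499]
the job is handed in; nothing more can be done
```

All four rim sections of the canister lid are snapped down flush. I pressed each thumb pad in turn with the closed fingertips, then raised the hand about 0.13 m clear of the lid and handed the job in at about 12.4 s.

- **Presses:** each one stopped firmly with the fingertips at z ≈ 0.0908 m. The pad tops should sit at 0.091 m when shut.
- **Depth afterwards:** the wrist camera read the four pads at 0.0906 to 0.0925 m, down from about 0.099 to 0.100 m on the three I measured before pressing. They stayed down after the hand left.
- **Surroundings:** in the side view, the canister stands upright where it was, and the key, comb and bell have not moved.
- **Disagreement:** the side camera put the canister's centre about 4 mm off in y from the top camera. The wrist camera agreed with the top one to within 1 mm, so I used that position.

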